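# Rehang the coating caddy on the green hook

## Robot

A 6-joint arm with a two-finger parallel gripper is mounted at the origin on the work surface. World frame = base frame: x ahead of the robot, y to its left, z up, the work surface at z = 0. Lengths are in m, angles in rad, forces in N, time in s.
With the tool pointing down it reaches from about 0.25 to 0.775 m from the base axis. Payload 8.9 kg.
Tool frame: the origin (TCP) lies midway between the tips of the shut fingers; the grasp point (between the pads) lies 19 mm behind it; z points along the fingers, y is the direction in which the jaws open and shut (so a half turn about z gives the same grasp; the last joint's range is limited). The gripper opens to 85 mm and grips with 20 to 120 N. Pads are 22 mm wide; open, the fingers measure 114 mm over their backs; the gripper's body (76 mm by 85 mm) begins 54 mm behind the grasp point. The pads swing forward as they close: fully open they stand 13 mm farther back than shut.
Start: joints at [-1.442, 0.291, -0.153, 1.127, 0, 1.431], TCP at [0.139, -0.506, 0.231] pointing down, gripper open.
Joint ranges: [-2.52, 2.52], [-0.91, 1.74], [-1.3, 1.37], [-1.96, 2.02], [-1.52, 1.47], [-3.14, 3.14]. Speed limits (rad/s): [2.22, 2.22, 2.79, 3.14, 3.14, 3.14].

## Interface

Orientations are given as a unit quaternion [x, y, z, w].
In Python, from bench import ctrl, eyes, job, models gives the robot as it stands. The module is installed in compiled form; this text tells all that it offers.
- The arm moves only by the shell command python3 -m crank 'ROWS' [FORCE]. ROWS is JSON, a list of rows, each a list of 7 numbers: the turn, a rotation vector about the tool's x, y, z normalised to -1 to 1, where 1 is 180 degrees, then the shift along the tool's x, y, z normalised to -1 to 1, where 1 is 0.8 m, then the closure in counts, from 0 (fully open) to 255 (shut). In form: [[ax, ay, az, tx, ty, tz, gripper], ...]. A call has 1 to 5 rows; each row shifts and turns the pose as measured when the row begins, along the tool's axes as they then stand; what a row does not reach is not made up. A row lasts 1/8 s, in which the tool goes at most 62.5 mm and 10.7 degrees, less where a joint would pass 70% of its speed; a pose out of reach is approached as far as the arm can. A call with a number of a shift or a turn outside -1 to 1 is refused whole. A call with a gripper value outside its range is refused whole. The fingers move at their own pace and stop on an object; FORCE is the grip in N (left out, the last holds). Time passes only in rows, so rows that do not move let the fingers close. It gives the time, the measured TCP pose, the force and the opening at its end, in the units of the state.
- ctrl.get_state(): the state, without advancing time (a new reading comes with each control period).
- eyes.camera(name): name is "scene" or "top" or "wrist"; returns a dict with "frame" (384x512x3 uint8, red, green, blue), "z_map" (384x512 float32, m along the optical axis (not along the pixel's ray), 0 where there is no reading), "fx", "fy", "cx", "cy" (pixels), "T" (4x4, takes a point from camera to world coordinates); the wrist camera has in their place "mount" (4x4, takes a point from camera to tool coordinates, whose origin is the TCP and whose axes are the flange's). Camera axes: x right, y down, z forward; pixel columns grow to the right and rows downward; lengths in m; the calibration is good to about 2 mm. A picture is of the moment at which its call begins: read the wrist's pose just before it.
- job.finish_job(): hands the job in, once; it reports no verdict.
Trained networks look in a picture, given as the dict that the camera call returned (one of the last four; its "shot" number tells which), for a name from the list of things; names that differ only in an ending like _2 or _b are one class to them, and where a whole thing is asked for, a point or a joint stands for the part that bears it (a point fixed in the world has none). Each returns a list of dicts, best first, with "score" (0 to 1); they miss things now and then, are a little off and sometimes report something else, mostly with a low value. They report only what shows in the picture. A call takes as long as a camera call. They do not tell look-alikes from the thing itself.
- models.find_in(picture, thing): "rect" ([left, top, right, bottom] in pixels, round what is visible of it).
The state is a dict: "clock": time; "qpos": joint angles; "qd": joint speeds; "joint_efforts": joint torques, N m; "tool_pos": TCP position; "tool_rot": TCP orientation; "ft_force": force on the tool from outside, world axes, zero at the start; "wrist_torque": the same for the moment, N m; "finger_gap": finger opening in m.
Only numpy, scipy, OpenCV 4.12 (cv2) and the standard library are available. Lean on these libraries where they do the work, as an engineer would, in place of code of your own. Each camera call takes 0.05 s, during which the arm holds its last target.

## Task

Move the blue caddy that hangs on the red hook stand over to the green hook stand. Carry it hanging level, without setting it down anywhere on the way, and lower its bar into both prongs of the green hook while you still hold it, rather than dropping it; then let go so that it hangs there still. Leave the orange caddy hanging where it is.

Things in the scene. Friction and masses are not known exactly. Their poses are not given: they have to be found in the camera images.
- blue_caddy_grip (a point): Blue caddy, 0.4-0.6 kg: point in its white upright grip tab, 20 mm below the tab top; pinch here from above. Tab 30 (y) x 14 (x) x 70 mm high. Under it a steel bar along y, 10 mm thick, 118 long, centre 50 mm below; open tray 90 (x) x 130 (y), underside 180 below, contents up to 124 below; prongs pass between bar and contents. x points to its stand's post. To unhook: up 40 mm, then 90 mm to -x.
- green_hook (a point): Empty green stand, fixed: point midway between its two steel prongs where a hanging bar's centre rests, 175 mm above the table. x runs from prong tips to post, y across; caddies enter from -x, the bar raised 40 mm. Prongs 8 mm thick at y = -30, +30: each dips in a V that centres the bar, lowest 15 mm below this point, tip 32 mm to -x and 18 mm up. Green cross plate 66 mm to +x, post top 32 mm up.
- red_hook (a point): Same point and axes on the red stand, same make and size, fixed, on which the blue caddy hangs at first with its axes along the hook's.
- orange_caddy_grip (a point): The same tab point and axes on the orange caddy, same make and size as the blue one, hanging on a yellow stand of the same make; its tab top is the tallest thing of the three stands, 20 mm above this point. To be left alone.
Things that resemble listed ones, but are neither listed nor needed, are in the scene too. Of the things shaped like the part that bears red_hook, the red one is meant. There is more than one size of the part that bears blue_caddy_grip; the job needs the larger.

How it is judged:
By the outcome, as a careful person would: the job done as asked, in the order asked, and still so for the second after the job is handed in, with the robot touching nothing.
It also fails if it takes over 58 s, if anything falls off the work surface, if the arm or the gripper's body presses on something with over 40 N, if the wrist force passes 120 N, or if a joint passes its speed limit or range.

## Working session

There is one attempt and no reset: what is moved stays moved. The work goes in short steps, Python scripts to look and compute and a shell command to move; the robot and the scene stay as the last step left them, time stands still between calls to the robot, and variables do not carry over. Pictures are saved under pics/ and viewed, and the job is handed in when it is done.

```bash
mkdir -p pics
cat > h.py <<'E'
import numpy as np, cv2, pickle
from bench import ctrl, eyes, job, models
def shot(name,fn):
    p=eyes.camera(name); cv2.imwrite(f'pics/{fn}.png',p['frame'][:,:,::-1]); pickle.dump(p,open(f'pics/{fn}.pkl','wb')); return p
def cloud(p,T=None):
    z=p['z_map']; v,u=np.mgrid[:z.shape[0],:z.shape[1]]
    P=np.stack([(u-p['cx'])*z/p['fx'],(v-p['cy'])*z/p['fy'],z,np.ones_like(z)],-1)
    return (P@np.asarray(p['T'] if T is None else T).T)[...,:3]
E
python3 - <<'E'
from h import *
for n in ('scene','top'):
    p=shot(n,n+'0')
    for t in ('blue_caddy_grip','green_hook','red_hook'):
        print(n,t,[(np.round(r['rect']).tolist(),round(r['score'],2)) for r in models.find_in(p,t)])
    print(np.round(p['T'],3).tolist(),p['fx'],p['cx'],p['cy'])
print(ctrl.get_state())
E
```

```text
scene blue_caddy_grip [([273.0, 139.0, 298.0, 185.0], 0.63), ([242.0, 202.0, 278.0, 264.0], 0.56)]
scene green_hook [([332.0, 97.0, 390.0, 166.0], 0.78)]
scene red_hook [([91.0, 265.0, 175.0, 337.0], 0.93), ([237.0, 208.0, 306.0, 278.0], 0.82)]
[[0.871, 0.407, -0.277, 0.879], [0.492, -0.718, 0.493, -0.856], [0.001, -0.565, -0.825, 1.294], [0.0, 0.0, 0.0, 1.0]] 467.0922223429102 255.10824316348445 194.6460891598022
top blue_caddy_grip [([188.0, 173.0, 220.0, 202.0], 0.93), ([267.0, 149.0, 308.0, 184.0], 0.88)]
top green_hook [([114.0, 111.0, 167.0, 171.0], 0.71)]
top red_hook [([263.0, 131.0, 301.0, 188.0], 0.96), ([353.0, 200.0, 405.0, 253.0], 0.56)]
[[-0.012, -0.998, 0.067, 0.37], [-1.0, 0.011, -0.026, -0.133], [0.025, -0.067, -0.997, 1.642], [0.0, 0.0, 0.0, 1.0]] 431.8286951260985 263.048525936539 188.72196639303445
{'clock': 0.4, 'qpos': array([-1.44228069e+00,  2.90797914e-01, -1.53503309e-01,  1.12670815e+00,
        1.56636527e-06,  1.43148769e+00]), 'qd': array([-4.34476622e-04,  3.20329587e-04,  2.89632772e-04, -6.60081673e-04,
       -7.96261293e-05,  6.03487931e-04]), 'joint_efforts': array([-1.11905188e-04, -5.36537433e+01,  3.31305742e+01,  5.47990188e-03,
       -5.68821099e-05, -3.81357921e-06]), 'tool_pos': array([ 0.13892381, -0.50621516,  0.23121559]), 'tool_rot': array([ 9.91047156e-01,  1.33512261e-01,  1.35801582e-06, -1.06516488e-04]), 'ft_force': array([ 0.07337354, -0.05597774, -0.31826453]), 'wrist_torque': array([-0.00288322,  0.05504199,  0.03822443]), 'finger_gap': 0.08559105684718588}
```

View pics/scene0.png

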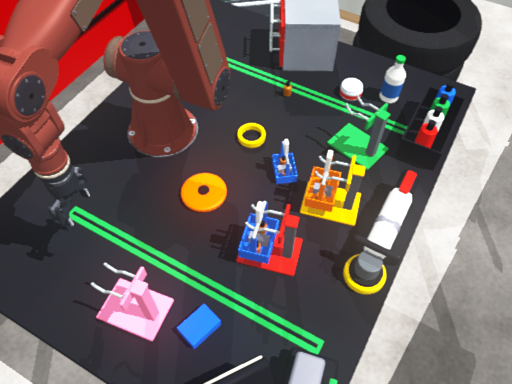

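View pics/top0.png

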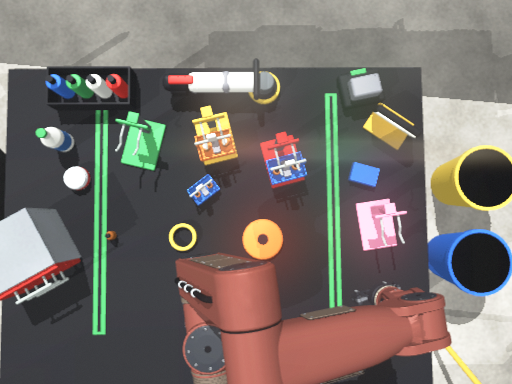

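The pictures show two blue caddies: the larger hangs on the red stand (scene 258,235; top 287,163), and a small look-alike stands at scene 284,162 / top 203,190. There is also an orange caddy (scene 323,185; top 213,137). The empty stands are green (scene 360,140; top 140,140) and a pink look-alike (scene 135,300; top 380,225). A flat blue box sits at scene 200,325. I choose the larger caddy on red and will check it in a crop.

Run:
```python
from h import *
t=pickle.load(open('pics/top0.pkl','rb'));s=pickle.load(open('pics/scene0.pkl','rb'))
a=cv2.resize(t['frame'][95:215,100:320],None,fx=3.5,fy=3.5,interpolation=cv2.INTER_CUBIC)
cv2.imwrite('pics/ct.png',a[:,:,::-1])
b=cv2.resize(s['frame'][85:285,225:405],None,fx=3,fy=3,interpolation=cv2.INTER_CUBIC)
cv2.imwrite('pics/cs.png',b[:,:,::-1])
```

```text
(no output)
```

View pics/ct.png

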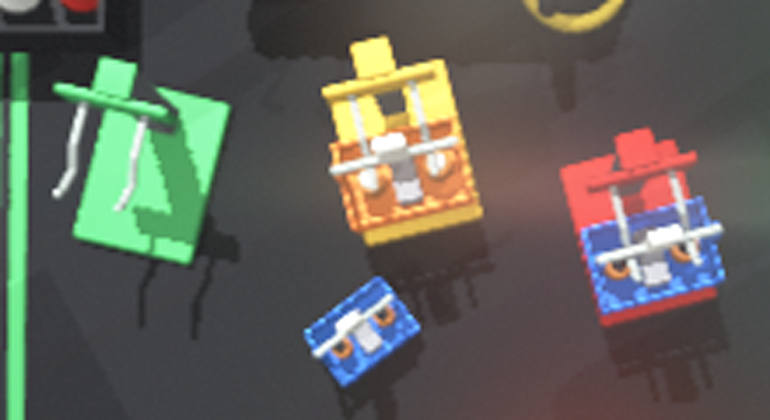

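View pics/cs.png

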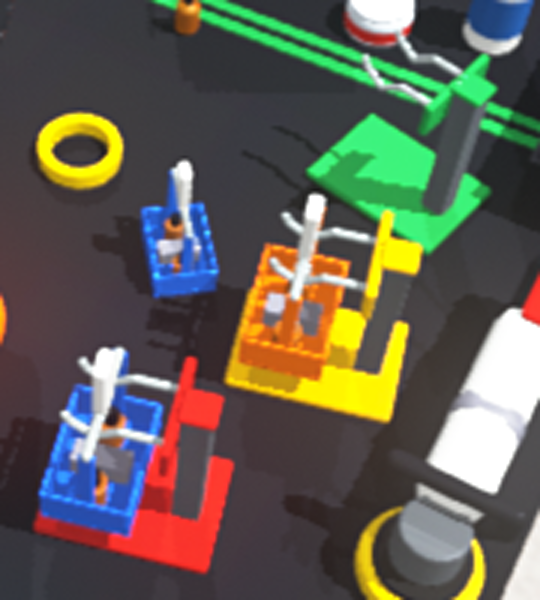

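The crop confirms it: the large blue caddy hangs on the red stand's prongs (ct.png 655,250), and the small one stands on the table (360,330). Next I measure the poses.

Run:
```python
from h import *
np.set_printoptions(precision=4,suppress=True)
t=pickle.load(open('pics/top0.pkl','rb'));s=pickle.load(open('pics/scene0.pkl','rb'))
for nm,p,R in (('top',t,{'blue':(262,130,310,190),'green':(110,105,170,172),'orange':(188,100,240,165)}),('scene',s,{'blue':(235,195,308,275),'green':(325,92,392,168),'orange':(298,145,370,225)})):
    C=cloud(p); hsv=cv2.cvtColor(p['frame'],cv2.COLOR_RGB2HSV)
    for k,(l,tt,r,b) in R.items():
        c=C[tt:b,l:r].reshape(-1,3);h=hsv[tt:b,l:r].reshape(-1,3).astype(int)
        white=(h[:,1]<70)&(h[:,2]>110)
        for lo,hi in ((.20,.23),(.23,.30),(.165,.2),(.14,.165)):
            m=(c[:,2]>lo)&(c[:,2]<hi)
            for w,n in ((white,'white'),(~white,'col')):
                q=c[m&w]
                if len(q)>3: 
                    e,V=np.linalg.eigh(np.cov(q[:,:2].T))
                    print(nm,k,lo,hi,n,len(q),'mean',q.mean(0),'zmax',q[:,2].max(),'ext',np.sqrt(e),'ang',np.degrees(np.arctan2(V[1,1],V[0,1])))
```

```text
top blue 0.2 0.23 white 14 mean [ 0.5455 -0.2549  0.2146] zmax 0.22979088876105935 ext [0.0033 0.0107] ang 90.8058102107354
top blue 0.2 0.23 col 164 mean [ 0.6322 -0.2381  0.2051] zmax 0.21413733754724662 ext [0.0128 0.0203] ang 103.89904062499342
top blue 0.23 0.3 white 41 mean [ 0.5506 -0.2585  0.2425] zmax 0.24976449779296872 ext [0.0041 0.0087] ang 108.05986699378099
top blue 0.165 0.2 white 192 mean [ 0.5605 -0.2544  0.1798] zmax 0.19877876240497194 ext [0.0234 0.0353] ang 102.75844322983855
top blue 0.165 0.2 col 98 mean [ 0.6096 -0.2446  0.1879] zmax 0.19999381626982582 ext [0.0231 0.0348] ang 97.2900355469171
top blue 0.14 0.165 col 12 mean [ 0.6054 -0.2339  0.1535] zmax 0.1647926069015111 ext [0.0348 0.0492] ang -150.20572241583704
top green 0.2 0.23 col 179 mean [0.7033 0.2632 0.205 ] zmax 0.21324845783008017 ext [0.0129 0.0211] ang 72.93796036586176
top green 0.165 0.2 white 109 mean [0.6418 0.2836 0.1807] zmax 0.1946878714092828 ext [0.0283 0.03  ] ang 84.05411933310678
top green 0.165 0.2 col 121 mean [0.6805 0.2638 0.1839] zmax 0.19985191686168147 ext [0.0282 0.0308] a
[... 2744 characters left out ...]
49482231423457 ext [0.0037 0.0045] ang 49.84000840689245
scene orange 0.2 0.23 col 212 mean [0.7241 0.0068 0.2065] zmax 0.21483316031569744 ext [0.0146 0.0509] ang 76.2178907175125
scene orange 0.23 0.3 white 52 mean [ 0.6457 -0.0022  0.2447] zmax 0.25177953033442835 ext [0.004  0.0093] ang 101.99144668341316
scene orange 0.165 0.2 white 213 mean [ 0.6593 -0.007   0.1829] zmax 0.19947279521590877 ext [0.0252 0.0303] ang 81.4024061485607
scene orange 0.165 0.2 col 143 mean [ 0.7185 -0.004   0.1838] zmax 0.19997392282647009 ext [0.025  0.0325] ang 46.47711416631169
scene orange 0.14 0.165 col 82 mean [ 0.7071 -0.0117  0.1533] zmax 0.16464572718407622 ext [0.0232 0.0479] ang -143.50835832238843
```

```bash
cat >> h.py <<'E'
from scipy.spatial.transform import Rotation as Ro
np.set_printoptions(precision=4,suppress=True)
def tool():
    s=ctrl.get_state(); T=np.eye(4); T[:3,:3]=Ro.from_quat(s['tool_rot']).as_matrix(); T[:3,3]=s['tool_pos']; return T,s
def go(pos,yawx):  # yawx deg = world heading of tool x, tool down
    T,s=tool(); R=T[:3,:3]; y=np.radians(yawx)
    G=np.array([[np.cos(y),np.sin(y),0],[np.sin(y),-np.cos(y),0],[0,0,-1.]])
    rv=Ro.from_matrix(R.T@G).as_rotvec()/np.pi; d=R.T@(np.array(pos)-T[:3,3])/0.8; d2=G.T@(np.array(pos)-T[:3,3])/0.8
    print('clock',round(s['clock'],2),'pos',T[:3,3],'yawx',np.degrees(np.arctan2(R[1,0],R[0,0])),'tilt',np.degrees(np.arccos(-R[2,2])),'F',s['ft_force'],'gap',s['finger_gap'])
    print(' turn',rv,'rows',np.abs(rv).max()*180/10.7,' shift(tool now)',d,' shift(after turn)',d2,'rows',np.linalg.norm(d)*.8/.0625)
E
python3 -c "
from h import *
go([0.139,-0.506,.42],15.3);go([0.50,-0.27,.42],104)"
python3 -m crank '[[0,0,0,0,0,-0.06,0],[0,0,0,0,0,-0.06,0],[0,0,0,0,0,-0.06,0],[0,0,0,0,0,-0.06,0],[0,0,0,0,0,0,0]]' 30
python3 -c "
from h import *
go([0.50,-0.27,.42],104)"
```

```text
clock 0.4 pos [ 0.1389 -0.5062  0.2312] yawx 15.345199850355788 tilt 0.012206882466187417 F [ 0.0734 -0.056  -0.3183] gap 0.08559105684718588
 turn [-0.0001 -0.      0.0003] rows 0.004224302632780021  shift(tool now) [ 0.0002 -0.0003 -0.236 ]  shift(after turn) [ 0.0002 -0.0002 -0.236 ] rows 3.020552734000839
clock 0.4 pos [ 0.1389 -0.5062  0.2312] yawx 15.345199850355788 tilt 0.012206882466187417 F [ 0.0734 -0.056  -0.3183] gap 0.08559105684718588
 turn [-0.     -0.0001 -0.4925] rows 8.285495289445814  shift(tool now) [ 0.5134 -0.1654 -0.2359]  shift(after turn) [ 0.1773  0.5094 -0.236 ] rows 7.535527325905047
clock: 1.02
tool_pos: [0.1388, -0.5054, 0.4285]
tool_rot: [0.991, 0.133, 0.0, -0.001]
ft_force: [-0.2, 0.1, 0.2]
finger_gap: 0.0854
clock 1.02 pos [ 0.1388 -0.5054  0.4285] yawx 15.3405432337477 tilt 0.0938486444670762 F [-0.2366  0.0884  0.1576] gap 0.08540589378963696
 turn [-0.0004 -0.0005 -0.4926] rows 8.28592750122004  shift(tool now) [ 0.5133 -0.1643  0.011 ]  shift(after turn) [0.1763 0.5093 0.0107] rows 6.899851967907161
```

```bash
python3 -m crank '[[0,0,0,0.073,-0.023,0,0],[0,0,0,0.073,-0.023,0,0],[0,0,0,0.073,-0.023,0,0],[0,0,0,0.073,-0.023,0,0],[0,0,0,0.073,-0.023,0,0]]'
python3 -m crank '[[0,0,0,0.073,-0.023,0,0],[0,0,0,0.073,-0.023,0,0],[0,0,-0.058,0,0,0,0],[0,0,-0.058,0,0,0,0],[0,0,-0.058,0,0,0,0]]'
python3 -m crank '[[0,0,-0.058,0,0,0,0],[0,0,-0.058,0,0,0,0],[0,0,-0.058,0,0,0,0],[0,0,-0.058,0,0,0,0],[0,0,-0.058,0,0,0,0]]'
python3 - <<'E'
from h import *
go([0.50,-0.27,.42],104)
T,s=tool(); p=shot('wrist','w1'); np.save('pics/w1T.npy',T); print(p['mount'],p['fx'],p['cx'],p['cy'])
for t in ('blue_caddy_grip','red_hook'): print(models.find_in(p,t))
E
```

```text
clock: 1.65
tool_pos: [0.3993, -0.3382, 0.4247]
tool_rot: [0.992, 0.129, -0.001, -0.002]
ft_force: [0.3, -1.1, 0.5]
finger_gap: 0.0852
clock: 2.28
tool_pos: [0.508, -0.2661, 0.4191]
tool_rot: [0.917, 0.4, -0.002, -0.006]
ft_force: [-0.4, 0.5, 0.4]
finger_gap: 0.0853
clock: 2.9
tool_pos: [0.5073, -0.2653, 0.4143]
tool_rot: [0.637, 0.771, 0.001, -0.01]
ft_force: [0.5, 0.6, 0.9]
finger_gap: 0.0854
clock 2.9 pos [ 0.5073 -0.2653  0.4143] yawx 100.8091423484947 tilt 1.0929164077922011 F [0.5093 0.574  0.892 ] gap 0.08543617703471476
 turn [-0.0034 -0.005  -0.0177] rows 0.29774067272733035  shift(tool now) [-0.004  -0.0102 -0.007 ]  shift(after turn) [-0.0035 -0.0103 -0.0071] rows 0.16638682031330626
[[ 0.001  -0.9623 -0.2718  0.0686]
 [ 1.      0.001   0.0003 -0.    ]
 [ 0.     -0.2718  0.9623 -0.1429]
 [ 0.      0.      0.      1.    ]] 267.0831558279025 253.77789810901677 194.85786217279974
[{'rect': [262.6, 0.0, 304.0, 15.6], 'score': 0.8}, {'rect': [255.4, 123.5, 310.9, 211.6], 'score': 0.65}]
[{'rect': [248.1, 119.5, 375.7, 211.7], 'score': 0.86}, {'rect': [84.7, 257.8, 199.8, 360.8], 'score': 0.68}]
```

View pics/w1.png

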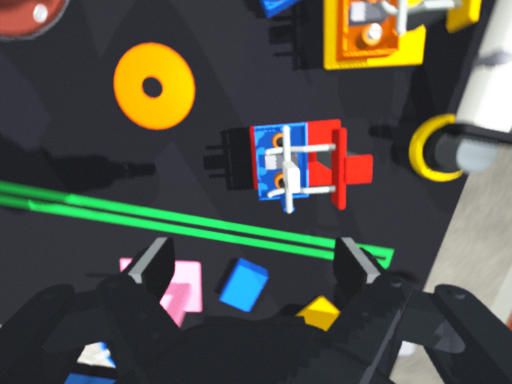

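The wrist view shows the large blue caddy on the red prongs, with the tab at about (290,175), the red cross plate at (340,168) and the open fingers at (155,265) and (355,265). Next I measure the tab, bar and plate in it.

```bash
cat >> h.py <<'E'
def wc(fn):
    p=pickle.load(open(f'pics/{fn}.pkl','rb')); T=np.load(f'pics/{fn}T.npy'); return p,cloud(p,T@np.asarray(p['mount']))
def stats(q,n):
    e,V=np.linalg.eigh(np.cov(q[:,:2].T)); r=cv2.minAreaRect((q[:,:2]*1000).astype(np.float32))
    print(n,len(q),'mean',q.mean(0),'zr',np.percentile(q[:,2],[2,50,98]),'sd',np.sqrt(e),'ang',np.degrees(np.arctan2(V[1,1],V[0,1]))%180,'rect',np.round(r[0],1),np.round(r[1],1),round(r[2],1))
E
python3 - <<'E'
from h import *
p,C=wc('w1'); hsv=cv2.cvtColor(p['frame'],cv2.COLOR_RGB2HSV).astype(int)
def sel(l,t,r,b,lo,hi,f):
    c=C[t:b,l:r].reshape(-1,3);h=hsv[t:b,l:r].reshape(-1,3); return c[(c[:,2]>lo)&(c[:,2]<hi)&f(h)]
W=lambda h:(h[:,1]<80)&(h[:,2]>110)
Rd=lambda h:(h[:,1]>150)&((h[:,0]<6)|(h[:,0]>174))
stats(sel(240,110,320,220,.235,.26,W),'tabtop')
stats(sel(240,110,320,220,.165,.2,W),'bar+prongs')
stats(sel(270,110,300,220,.165,.19,W),'bar')
stats(sel(300,110,390,220,.19,.23,Rd),'redtop')
stats(sel(300,110,352,220,.15,.23,Rd),'plate')
E
```

```text
tabtop 292 mean [ 0.5507 -0.2551  0.2442] zr [0.2386 0.2445 0.2462] sd [0.004  0.0087] ang 103.44934019836998 rect [ 551.1 -256. ] [13.3 30.2] 12.8
bar+prongs 885 mean [ 0.554  -0.2485  0.1809] zr [0.1723 0.1798 0.1931] sd [0.0182 0.0351] ang 105.20461031709424 rect [ 558.3 -254.1] [ 75.5 125.8] 14.2
bar 598 mean [ 0.5468 -0.2485  0.1786] zr [0.1714 0.1789 0.1876] sd [0.0086 0.0376] ang 102.95238718330359 rect [ 548.  -256.5] [ 42.8 125.4] 11.8
redtop 1427 mean [ 0.6281 -0.234   0.2037] zr [0.1923 0.204  0.2085] sd [0.0128 0.0234] ang 105.94583457459589 rect [ 635.8 -233.8] [ 43.5 109.1] 14.6
plate 1229 mean [ 0.6183 -0.235   0.1954] zr [0.1657 0.2012 0.2078] sd [0.0046 0.029 ] ang 104.7512110617503 rect [ 627.8 -235.9] [ 27.1 109.1] 14.1
```

```bash
python3 -c "
from h import *
go([0.60,0.26,.42],103.5)"
python3 -m crank '[[0,0,0,0.078,0.003,-0.001,0],[0,0,0,0.078,0.003,-0.001,0],[0,0,0,0.078,0.003,-0.001,0],[0,0,0,0.078,0.003,-0.001,0],[0,0,0,0.078,0.003,-0.001,0]]'
python3 -c "
from h import *
go([0.60,0.26,.42],73)"
```

```text
clock 3.05 pos [ 0.5073 -0.2653  0.4145] yawx 100.26788249884191 tilt 1.0795668678144499 F [-0.3412 -0.3254 -0.2132] gap 0.08515351245839667
 turn [-0.0034 -0.0049 -0.0179] rows 0.30160566803193645  shift(tool now) [0.6255 0.231  0.0001]  shift(after turn) [ 0.6115  0.2659 -0.0068] rows 8.535177976893896
clock: 3.68
tool_pos: [0.4666, 0.0444, 0.4199]
tool_rot: [0.654, 0.757, 0.0, -0.011]
ft_force: [1.1, -0.4, -0.4]
finger_gap: 0.0853
clock 3.67 pos [0.4666 0.0444 0.4199] yawx 98.32751348159964 tilt 1.2721160653920691 F [ 1.0721 -0.3796 -0.3832] gap 0.0853358855138641
 turn [-0.0056 -0.0044  0.1407] rows 2.3676076861442517  shift(tool now) [0.2425 0.204  0.0011]  shift(after turn) [ 0.3065  0.0806 -0.0002] rows 4.0567915808726225
```

```bash
python3 -m crank '[[-0.003,-0.002,0.05,0,0,0,0],[-0.003,-0.002,0.05,0,0,0,0],[0,0,0.047,0,0,0,0],[0,0,0,0.06,0.018,0,0],[0,0,0,0.06,0.018,0,0]]'
python3 -m crank '[[0,0,0,0.06,0.018,0,0],[0,0,0,0.06,0.018,0,0],[0,0,0,0.06,0.01,0,0],[0,0,0,0,0,0,0]]'
python3 - <<'E'
from h import *
go([0.60,0.26,.42],73)
T,s=tool(); p=shot('wrist','w2'); np.save('pics/w2T.npy',T)
print(models.find_in(p,'green_hook'))
E
```

```text
clock: 4.3
tool_pos: [0.5247, 0.1302, 0.4211]
tool_rot: [0.821, 0.571, 0.002, 0.001]
ft_force: [0.3, -1.3, 1.5]
finger_gap: 0.0854
clock: 4.8
tool_pos: [0.6134, 0.2586, 0.4175]
tool_rot: [0.826, 0.564, 0.001, 0.0]
ft_force: [-0.8, -0.9, 0.7]
finger_gap: 0.0857
clock 4.8 pos [0.6134 0.2586 0.4175] yawx 68.6248152455109 tilt 0.13641566793311724 F [-0.7704 -0.948   0.6572] gap 0.08567170544498788
 turn [ 0.0006 -0.0005 -0.0243] rows 0.40890315927284165  shift(tool now) [-0.0045 -0.0162 -0.0031]  shift(after turn) [-0.0033 -0.0165 -0.0031] rows 0.21905102667586418
[{'rect': [222.1, 100.0, 334.2, 181.2], 'score': 0.62}]
```

View pics/w2.png

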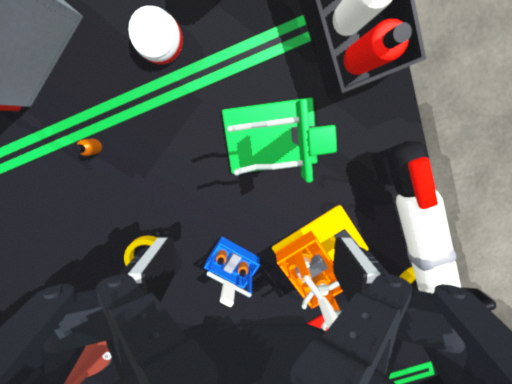

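The wrist view shows the green stand with its prong tips at (229,126) and (236,172), its cross plate at (308,140) and its post at (325,140). The prongs are clear.

Run:
```python
from h import *
p,C=wc('w2'); hsv=cv2.cvtColor(p['frame'],cv2.COLOR_RGB2HSV).astype(int)
def sel(l,t,r,b,lo,hi,f):
    c=C[t:b,l:r].reshape(-1,3);h=hsv[t:b,l:r].reshape(-1,3); return c[(c[:,2]>lo)&(c[:,2]<hi)&f(h)]
W=lambda h:(h[:,1]<90)&(h[:,2]>90)
G=lambda h:(h[:,1]>100)&(abs(h[:,0]-68)<15)
A=lambda h:h[:,0]>=0
stats(sel(220,110,300,140,.14,.22,W),'prongA')
stats(sel(220,150,302,185,.14,.22,W),'prongB')
stats(sel(285,90,345,190,.195,.23,G),'greentop')
stats(sel(285,90,315,190,.165,.215,G),'plate')
stats(sel(318,115,345,165,.195,.23,G),'post')
# profile along hook x
ps=np.vstack([sel(220,110,300,140,.14,.22,W),sel(220,150,302,185,.14,.22,W)])
for yaw in (-18,-17,-16):
    y=np.radians(yaw);ex=np.array([np.cos(y),np.sin(y)]);ey=np.array([-ex[1],ex[0]])
    pa=sel(220,110,300,140,.14,.22,W);pb=sel(220,150,302,185,.14,.22,W)
    for q in (pa,pb):
        print(yaw,'y',(q[:,:2]@ey).mean(),'slope',np.polyfit(q[:,:2]@ex,q[:,:2]@ey,1)[0])
        if yaw==-17:
            u=q[:,:2]@ex
            for a in np.arange(u.min(),u.max(),.006):
                m=(u>=a)&(u<a+.006)
                if m.sum(): print('   ',round(a+.003,4),np.round(np.median(q[m,2]),4))
    g=sel(285,90,345,190,.195,.23,G); gx=g[:,:2]@ex; gy=g[:,:2]@ey
    pl=sel(285,90,315,190,.165,.215,G)
    print('plate x',np.percentile(pl[:,:2]@ex,[1,50,99]),'y',np.percentile(gy,[0.5,99.5]),'slope',np.polyfit(pl[:,:2]@ey,pl[:,:2]@ex,1)[0])
```

```text
prongA 398 mean [0.6489 0.3132 0.1811] zr [0.1689 0.1833 0.1926] sd [0.0021 0.0283] ang 165.97203711384822 rect [648.3 313.3] [ 8. 97.] 75.7
prongB 355 mean [0.6338 0.2556 0.1812] zr [0.1684 0.1833 0.1928] sd [0.0022 0.0283] ang 165.89626065305842 rect [634.4 255.1] [10.4 96.8] 74.0
greentop 1392 mean [0.7034 0.2706 0.2044] zr [0.1976 0.2055 0.2083] sd [0.0128 0.0229] ang 77.68608728518288 rect [709.1 267.6] [109.4  43.7] 76.0
plate 1056 mean [0.6929 0.2742 0.1977] zr [0.1684 0.2015 0.2079] sd [0.0045 0.0292] ang 76.04518883443815 rect [687.6 273.7] [108.5  32.5] 69.9
post 497 mean [0.718  0.2657 0.207 ] zr [0.2047 0.2071 0.2085] sd [0.0067 0.0103] ang 73.04745603047172 rect [718.3 265.5] [36.7 23.3] 71.9
-18 y 0.4983425689438596 slope 0.06903593741526376
-18 y 0.4389775187380984 slope 0.06770468953820703
plate x [0.5665 0.5738 0.5847] y [0.4198 0.5256] slope -0.06904662503781851
-17 y 0.4891850668235057 slope 0.05161960782539111
    0.483 0.1922
    0.489 0.1843
    0.495 0.1792
    0.501 0.1753
    0.507 0.1706
    0.513 0.1696
    0.519 0.1734
    0.525 0.1782
    0.531 0.1824
    0.537 0.184
    0.543 0.1843
    0.549 0.1844
    0.555 0.1843
    0.561 0.1846
    0.567 0.1847
    0.573 0.1847
    0.579 0.1841
-17 y 0.4297699933495922 slope 0.050293709718369384
    0.4868 0.1921
    0.4928 0.1833
    0.4988 0.1791
    0.5048 0.1747
    0.5108 0.1704
    0.5168 0.1706
    0.5228 0.1739
    0.5288 0.1784
    0.5348 0.1831
    0.5408 0.1847
    0.5468 0.185
    0.5528 0.1844
    0.5588 0.1844
    0.5648 0.1843
    0.5708 0.1843
    0.5768 0.1846
    0.5828 0.1699
plate x [0.5753 0.5817 0.5929] y [0.4097 0.5155] slope -0.05194297690639864
-16 y 0.47987855419295516 slope 0.03423427222137443
-16 y 0.4204315558578362 slope 0.03291291002440143
plate x [0.5835 0.5896 0.6009] y [0.3995 0.5053] slope -0.03486881791824929
```

Run:
```python
from h import *
p,C=wc('w2'); hsv=cv2.cvtColor(p['frame'],cv2.COLOR_RGB2HSV).astype(int)
def sel(l,t,r,b,lo,hi,f):
    c=C[t:b,l:r].reshape(-1,3);h=hsv[t:b,l:r].reshape(-1,3); return c[(c[:,2]>lo)&(c[:,2]<hi)&f(h)]
W=lambda h:(h[:,1]<90)&(h[:,2]>90)
G=lambda h:(h[:,1]>100)&(abs(h[:,0]-68)<15)
y=np.radians(-14.1);ex=np.array([np.cos(y),np.sin(y)]);ey=np.array([-ex[1],ex[0]])
xs=[];ys=[]
for q in (sel(220,110,300,140,.14,.22,W),sel(220,150,302,185,.14,.22,W)):
    u=q[:,:2]@ex;v=q[:,:2]@ey
    # left & right flank crossing
    i=np.argmin(q[:,2]); u0=np.median(u[q[:,2]<.1705])
    L=(u<u0-.006)&(u>u0-.022);Rr=(u>u0+.006)&(u<u0+.018)
    a=np.polyfit(u[L],q[L,2],1);b=np.polyfit(u[Rr],q[Rr,2],1)
    x=(b[1]-a[1])/(a[0]-b[0]); print('u0',u0,'V',x,'z',a[0]*x+a[1],a[0],b[0],'tip',u.min(),'ymid',(np.percentile(v,2)+np.percentile(v,98))/2)
    xs.append(x);ys.append((np.percentile(v,2)+np.percentile(v,98))/2)
g=sel(285,90,345,190,.195,.23,G);print('plate ymid',np.percentile(g[:,:2]@ey,[.5,99.5]).mean())
print('hook est',np.mean(xs)*ex+np.mean(ys)*ey)
```

```text
u0 0.5349405390905704 V 0.5349006612319752 z 0.1680617422565765 -0.7154222388888829 0.6920141662491027 tip 0.5039841989590006 ymid 0.4617699389929698
u0 0.5349317919671286 V 0.5353446136653479 z 0.16838263875009601 -0.6727689676047571 0.6906632542756588 tip 0.5047213484199233 ymid 0.4019763982270601
plate ymid 0.43257538693911785
hook est [0.6242 0.2885]
```

Green hook: (0.624, 0.2885), heading −14.1°. Now back to the blue caddy.

```bash
python3 -c "
from h import *
go([0.551,-0.256,.40],103.6)"
python3 -m crank '[[0,0,-0.05,0,0,0,0],[0,0,-0.05,0,0,0,0],[0,0,-0.05,0,0,0,0],[0,0,-0.04,0,0,0,0],[0,0,0,-0.075,0.007,0,0]]'
python3 -c "
from h import *
go([0.551,-0.256,.40],103.6)"
```

```text
clock 4.9 pos [0.6121 0.2561 0.4198] yawx 68.60532166427872 tilt 0.2304400390583794 F [ 0.3229 -0.5537  0.9542] gap 0.0853105290247741
 turn [ 0.0013 -0.0003 -0.1944] rows 3.270545533205379  shift(tool now) [-0.6239  0.1623  0.0241]  shift(after turn) [-0.6042 -0.2248  0.0248] rows 8.257086956367587
clock: 5.52
tool_pos: [0.6267, 0.1946, 0.426]
tool_rot: [0.62, 0.784, 0.003, 0.003]
ft_force: [0.3, -0.3, -0.7]
finger_gap: 0.0853
clock 5.53 pos [0.6267 0.1946 0.426 ] yawx 103.30831899269673 tilt 0.5114979665323741 F [ 0.3383 -0.3169 -0.707 ] gap 0.08529982516152848
 turn [ 0.0028  0.0001 -0.0016] rows 0.04775089863540875  shift(tool now) [-0.5263 -0.222   0.0308]  shift(after turn) [-0.5252 -0.2244  0.0325] rows 7.321853822949183
```

```bash
python3 -m crank '[[0,0,0,-0.066,-0.028,0.004,0],[0,0,0,-0.066,-0.028,0.004,0],[0,0,0,-0.066,-0.028,0.004,0],[0,0,0,-0.066,-0.028,0.004,0],[0,0,0,-0.066,-0.028,0.004,0]]'
python3 -c "
from h import *
go([0.551,-0.256,.40],103.6)"
```

```text
clock: 6.15
tool_pos: [0.5688, -0.101, 0.413]
tool_rot: [0.627, 0.779, 0.004, 0.006]
ft_force: [0.5, 0.2, -0.2]
finger_gap: 0.0855
clock 6.15 pos [ 0.5688 -0.101   0.413 ] yawx 102.38895461393454 tilt 0.8740070085941735 F [ 0.5246  0.1717 -0.2074] gap 0.08550304610817448
 turn [ 0.0047  0.0014 -0.0067] rows 0.11301443747810343  shift(tool now) [-0.1843 -0.0635  0.0161]  shift(after turn) [-0.183  -0.0672  0.0162] rows 2.5043656064459383
```

```bash
python3 -m crank '[[0.003,0.001,-0.004,-0.062,-0.022,0.005,0],[0.002,0,-0.003,-0.062,-0.022,0.005,0],[0,0,0,-0.05,-0.02,0.005,0],[0,0,0,0,0,0,0]]'
python3 - <<'E'
from h import *
go([0.5510,-0.256,.30],103.6)
T,s=tool(); p=shot('wrist','w3'); np.save('pics/w3T.npy',T)
go([0.5510,-0.256,.30],103.6)
E
```

```text
clock: 6.65
tool_pos: [0.5401, -0.2582, 0.405]
tool_rot: [0.625, 0.78, -0.001, 0.003]
ft_force: [0.1, 0.6, 0.7]
finger_gap: 0.0857
clock 6.65 pos [ 0.5401 -0.2582  0.405 ] yawx 102.590294859228 tilt 0.3328379971942471 F [0.1256 0.6202 0.7131] gap 0.0856685736085985
 turn [ 0.0005  0.0018 -0.0056] rows 0.09434005003790856  shift(tool now) [0.0004 0.0137 0.1312]  shift(after turn) [-0.0006  0.0139  0.1312] rows 1.6888236849215787
clock 6.7 pos [ 0.5405 -0.2568  0.4055] yawx 102.66872716188392 tilt 0.34665171103975756 F [ 0.6926 -0.0216  0.8249] gap 0.0857658273844612
 turn [ 0.0007  0.0018 -0.0052] rows 0.08700019246186294  shift(tool now) [-0.0012  0.0128  0.1319]  shift(after turn) [-0.0021  0.013   0.1319] rows 1.6968402075408635
```

```bash
python3 - <<'E'
from h import *
p,C=wc('w3'); hsv=cv2.cvtColor(p['frame'],cv2.COLOR_RGB2HSV).astype(int)
m=(C[...,2]>.235)&(C[...,2]<.26)&(hsv[...,1]<80)&(hsv[...,2]>110)&(abs(C[...,0]-.551)<.04)&(abs(C[...,1]+.256)<.04)
stats(C[m],'tab')
m=(C[...,2]>.17)&(C[...,2]<.19)&(hsv[...,1]<80)&(hsv[...,2]>110)&(abs(C[...,0]-.551)<.1)&(abs(C[...,1]+.256)<.1)
stats(C[m],'bar+prong')
E
python3 -m crank '[[0.0005,0.0015,-0.005,-0.001,0.013,0.04,0],[0,0,0,0,0,0.045,0],[0,0,0,0,0,0.045,0],[0,0,0,0,0,0,0],[0,0,0,0,0,0,0]]'
python3 -c "
from h import *
go([0.551,-0.256,.206],103.6)"
```

```text
tab 305 mean [ 0.5513 -0.255   0.2442] zr [0.2402 0.2445 0.246 ] sd [0.0039 0.0088] ang 103.72679156460973 rect [ 551.5 -255.9] [13.  30.2] 13.4
bar+prong 1011 mean [ 0.5648 -0.2461  0.1808] zr [0.1732 0.1804 0.1865] sd [0.0243 0.035 ] ang 111.14384184323892 rect [ 570.9 -251.6] [ 92.9 126.7] 13.4
clock: 7.32
tool_pos: [0.5491, -0.2516, 0.3057]
tool_rot: [0.62, 0.785, 0.001, 0.005]
ft_force: [-0.2, -0.3, 0.9]
finger_gap: 0.0851
clock 7.33 pos [ 0.5491 -0.2516  0.3057] yawx 103.36028719922432 tilt 0.5382010880770032 F [-0.217  -0.2918  0.8766] gap 0.08512890952172318
 turn [ 0.0023  0.0019 -0.0013] rows 0.038421560622555175  shift(tool now) [-0.0051  0.0002  0.1247]  shift(after turn) [-0.0059  0.001   0.1247] rows 1.5974066427444533
```

```bash
python3 -m crank '[[0.002,0.002,-0.001,-0.006,0.001,0.02,70],[0,0,0,0,0,0.03,70],[0,0,0,0,0,0.035,70],[0,0,0,0,0,0.02,70],[0,0,0,0,0,0,70]]' 40
python3 -c "
from h import *
go([0.5512,-0.2557,.206],103.6)"
```

```text
clock: 7.95
tool_pos: [0.5541, -0.2584, 0.2221]
tool_rot: [0.619, 0.786, 0.001, 0.003]
ft_force: [-0.3, -0.6, -0.6]
finger_gap: 0.0623
clock 7.95 pos [ 0.5541 -0.2584  0.2221] yawx 103.53464083057852 tilt 0.40314079348462056 F [-0.2581 -0.6236 -0.5774] gap 0.06228938872411343
 turn [ 0.0017  0.0014 -0.0004] rows 0.028980393060339952  shift(tool now) [ 0.0043 -0.0028  0.0201]  shift(after turn) [ 0.0042 -0.0027  0.0201] rows 0.26502491057232896
```

```bash
python3 -m crank '[[0.0017,0.0014,0,0.004,-0.003,0.02,70],[0,0,0,0,0,0,70],[0,0,0,0,0,0,70]]' 40
python3 -c "
from h import *
go([0.5512,-0.2557,.206],103.6)"
```

```text
clock: 8.32
tool_pos: [0.5519, -0.2565, 0.2064]
tool_rot: [0.619, 0.785, 0.0, 0.001]
ft_force: [-0.3, -0.2, 1.1]
finger_gap: 0.0623
clock 8.32 pos [ 0.5519 -0.2565  0.2064] yawx 103.52442245252907 tilt 0.10052690900728829 F [-0.2842 -0.1831  1.1319] gap 0.062273038452772524
 turn [ 0.0004  0.0004 -0.0004] rows 0.007059208708699406  shift(tool now) [ 0.0012 -0.0006  0.0005]  shift(after turn) [ 0.0012 -0.0006  0.0005] rows 0.017800073426255097
```

```bash
python3 -m crank '[[0,0,0,0.001,-0.0005,0,150],[0,0,0,0,0,0,255],[0,0,0,0,0,0,255],[0,0,0,0,0,0,255],[0,0,0,0,0,0,255]]' 60
python3 -c "
from h import *
go([0.5512,-0.2557,.206],103.6)"
```

```text
clock: 8.95
tool_pos: [0.5519, -0.2561, 0.2076]
tool_rot: [0.619, 0.786, 0.0, 0.002]
ft_force: [0.3, 0.1, -0.1]
finger_gap: 0.0136
clock 8.95 pos [ 0.5519 -0.2561  0.2076] yawx 103.53647275567087 tilt 0.21869437456373292 F [ 0.3027  0.0686 -0.1032] gap 0.013559231371923573
 turn [ 0.0009  0.0009 -0.0004] rows 0.014598663072302322  shift(tool now) [ 0.0006 -0.0007  0.002 ]  shift(after turn) [ 0.0006 -0.0007  0.002 ] rows 0.028737104453161327
```

```bash
python3 -m crank '[[0,0,0,0,0,-0.012,255],[0,0,0,0,0,-0.015,255],[0,0,0,0,0,-0.015,255],[0,0,0,0,0,-0.015,255],[0,0,0,0,0,0,255]]'
python3 - <<'E'
from h import *
go([0.464,-0.277,.256],103.6)
shot('scene','s2'); p=shot('wrist','w4')
f=cv2.resize(pickle.load(open('pics/s2.pkl','rb'))['frame'][150:300,190:330],None,fx=4,fy=4); cv2.imwrite('pics/s2c.png',f[:,:,::-1])
E
```

```text
clock: 9.57
tool_pos: [0.5514, -0.2558, 0.2563]
tool_rot: [0.619, 0.785, 0.0, 0.001]
ft_force: [-0.2, -0.8, -4.5]
finger_gap: 0.0136
clock 9.57 pos [ 0.5514 -0.2558  0.2563] yawx 103.53061582770762 tilt 0.165073757218953 F [-0.2388 -0.81   -4.5075] gap 0.013577952570396339
 turn [ 0.0006  0.0007 -0.0004] rows 0.011124763539606694  shift(tool now) [-0.0001 -0.1124  0.0002]  shift(after turn) [-0.     -0.1124  0.0004] rows 1.4390281616305516
```

View pics/s2c.png

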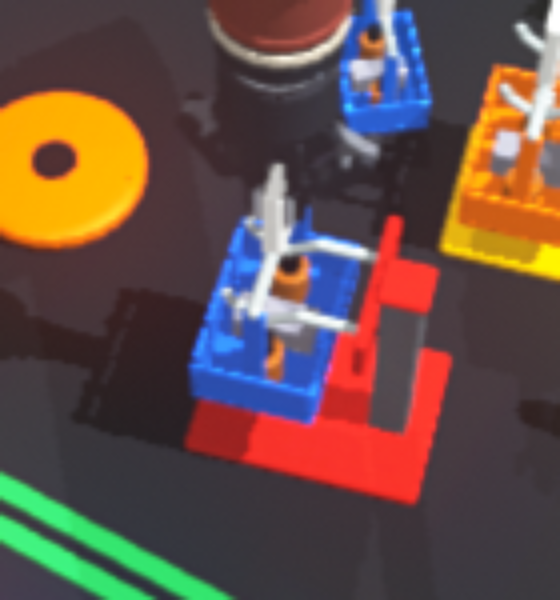

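View pics/w4.png

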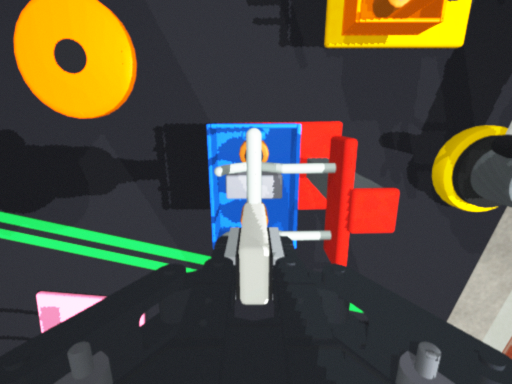

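Held and level (wrist force −4.5 N). In w4 the bar is clear above the prongs. Now withdraw to −x.

```bash
python3 -m crank '[[0.0006,0.0007,0,0,-0.015,0.006,255],[0,0,0,0,-0.025,0,255],[0,0,0,0,-0.025,0,255],[0,0,0,0,-0.03,0,255],[0,0,0,0,-0.02,0,255]]'
python3 -c "
from h import *
go([0.46,-0.278,.256],103.6)"
```

```text
clock: 10.3
tool_pos: [0.4551, -0.2766, 0.2461]
tool_rot: [0.619, 0.786, -0.001, -0.004]
ft_force: [0.1, -0.3, -3.9]
finger_gap: 0.0131
clock 10.3 pos [ 0.4551 -0.2766  0.2461] yawx 103.580573754302 tilt 0.5065461135115304 F [ 0.1438 -0.2745 -3.9073] gap 0.013091502723793396
 turn [-0.002  -0.002  -0.0001] rows 0.033554569532575566  shift(tool now) [-0.0031  0.0055 -0.0125]  shift(after turn) [-0.0032  0.0055 -0.0124] rows 0.17865478191771722
```

```bash
python3 -m crank '[[-0.002,-0.002,0,0,0,-0.03,255],[0,0,0,0,0,-0.045,255],[0,0,0,0,0,-0.05,255],[0,0,0,0,0,-0.045,255],[0,0,0,0,0,-0.02,255]]'
python3 -m crank '[[0,0,0.02,0,0,0,255],[0,0,0.03,0,0,0,255],[0,0,0.03,0,0,0,255],[0,0,0.03,0,0,0,255],[0,0,0.03,0,0,0,255]]'
python3 -c "
from h import *
go([0.525,0.313,.40],75.9)"
```

```text
clock: 10.92
tool_pos: [0.4508, -0.2767, 0.3995]
tool_rot: [0.62, 0.785, 0.0, -0.003]
ft_force: [0.6, 0.5, -4.2]
finger_gap: 0.0132
clock: 11.55
tool_pos: [0.4493, -0.2775, 0.3995]
tool_rot: [0.78, 0.625, -0.0, -0.002]
ft_force: [0.6, -0.1, -4.1]
finger_gap: 0.0137
clock 11.55 pos [ 0.4493 -0.2775  0.3995] yawx 77.42911258503852 tilt 0.28574961759887985 F [ 0.5796 -0.0661 -4.1446] gap 0.013710206715012867
 turn [-0.0014 -0.0008  0.0085] rows 0.14293612005815895  shift(tool now) [ 0.741  -0.0683  0.0015]  shift(after turn) [ 0.7389 -0.0881 -0.0007] rows 9.524832861049264
```

Transit sideways at moderate speed (smooth ramp).

```bash
python3 -m crank '[[-0.001,-0.001,0.002,0.02,-0.002,0,255],[0,0,0.002,0.035,-0.003,0,255],[0,0,0.002,0.045,-0.004,0,255],[0,0,0.002,0.05,-0.005,0,255],[0,0,0.002,0.05,-0.005,0,255]]'
python3 -m crank '[[0,0,0,0.05,-0.005,0,255],[0,0,0,0.05,-0.005,0,255],[0,0,0,0.05,-0.005,0,255],[0,0,0,0.05,-0.005,0,255],[0,0,0,0.05,-0.005,0,255]]'
python3 -c "
from h import *
go([0.525,0.313,.40],75.9)"
```

```text
clock: 12.18
tool_pos: [0.47, -0.1127, 0.3979]
tool_rot: [0.789, 0.614, -0.0, -0.001]
ft_force: [0.7, -0.5, -4.0]
finger_gap: 0.0135
clock: 12.8
tool_pos: [0.4957, 0.0967, 0.3981]
tool_rot: [0.785, 0.619, 0.0, -0.001]
ft_force: [-0.1, -0.6, -4.7]
finger_gap: 0.0136
clock 12.8 pos [0.4957 0.0967 0.3981] yawx 76.47701349222535 tilt 0.14269659453218164 F [-0.0831 -0.5719 -4.6807] gap 0.013647149967471316
 turn [-0.0005 -0.0006  0.0032] rows 0.05393429827395635  shift(tool now) [ 0.2715 -0.0276 -0.0018]  shift(after turn) [ 0.2712 -0.0303 -0.0024] rows 3.4926917970220313
```

```bash
python3 -m crank '[[0,0,0.001,0.05,-0.005,0,255],[0,0,0.001,0.05,-0.005,0,255],[0,0,0,0.05,-0.005,0,255],[0,0,0,0.05,-0.005,0,255],[0,0,0,0.03,-0.003,0,255]]'
python3 -m crank '[[0,0,0,0.02,-0.002,0,255],[0,0,0,0,0,0,255]]'
python3 - <<'E'
from h import *
go([0.525,0.313,.30],75.9)
T,s=tool(); p=shot('wrist','w5'); np.save('pics/w5T.npy',T)
E
```

```text
clock: 13.42
tool_pos: [0.5163, 0.2902, 0.3982]
tool_rot: [0.783, 0.622, 0.001, -0.002]
ft_force: [0.9, 0.2, -3.9]
finger_gap: 0.0132
clock: 13.68
tool_pos: [0.5171, 0.3087, 0.3976]
tool_rot: [0.781, 0.624, 0.0, -0.002]
ft_force: [-0.3, -0.5, -4.6]
finger_gap: 0.0133
clock 13.68 pos [0.5171 0.3087 0.3976] yawx 77.20842417086706 tilt 0.24197633389024245 F [-0.3135 -0.5216 -4.6228] gap 0.01326869875296134
 turn [-0.001  -0.0009  0.0073] rows 0.12230601523576157  shift(tool now) [0.0071 0.0089 0.122 ]  shift(after turn) [0.0076 0.0083 0.122 ] rows 1.5687135512799648
```

View pics/w5.png

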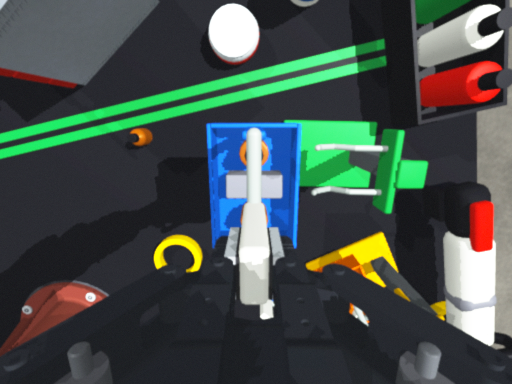

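Everything is in one picture: the caddy bar at column 255, the green prongs at (350,147) and (345,191) and the plate at (393,170). I measure the hook and the bar in the tool frame from this picture.

```bash
cat > m.py <<'E'
from h import *
import sys
def meas(fn):
    p=pickle.load(open(f'pics/{fn}.pkl','rb')); T=np.load(f'pics/{fn}T.npy')
    Ct=cloud(p,np.asarray(p['mount'])); C=Ct@T[:3,:3].T+T[:3,3]
    hsv=cv2.cvtColor(p['frame'],cv2.COLOR_RGB2HSV).astype(int)
    W=(hsv[...,1]<90)&(hsv[...,2]>90)
    G=(hsv[...,1]>100)&(abs(hsv[...,0]-68)<15)
    h0=np.array([.6242,.2885]);y=np.radians(-14.1)
    ex=np.array([np.cos(y),np.sin(y)]);ey=np.array([-ex[1],ex[0]])
    u=(C[...,:2]-h0)@ex;v=(C[...,:2]-h0)@ey
    for sg in (1,-1):
        m=W&(C[...,2]>.155)&(C[...,2]<.2)&(abs(v-sg*.03)<.012)&(u>-.04)&(u<.05)
        q=C[m];a=u[m];b=v[m]
        if len(a)<30: print('prong',sg,'few',len(a));continue
        L=(a<-.006)&(a>-.024);R=(a>.006)&(a<.018)
        s='prong %d n%d y %.4f slope %.3f tip %.4f'%(sg,len(a),(np.percentile(b,2)+np.percentile(b,98))/2,np.polyfit(a,b,1)[0],a.min())
        if L.sum()>8 and R.sum()>8:
            f=np.polyfit(a[L],q[L,2],1);g=np.polyfit(a[R],q[R,2],1); s+=' V x %.4f z %.4f'%((g[1]-f[1])/(f[0]-g[0]),f[0]*(g[1]-f[1])/(f[0]-g[0])+f[1])
        print(s)
    m=G&(C[...,2]>.165)&(C[...,2]<.215)&(abs(u-.066)<.012)&(abs(v)<.07)
    if m.sum()>30: print('plate x',np.median(u[m]),'slope',np.polyfit(v[m],u[m],1)[0],'ymid',np.percentile(v[m],[1,99]).mean())
    # bar in tool frame: 31 mm beyond TCP
    m=W&(abs(Ct[...,2]-.026)<.012)&(abs(Ct[...,1])<.02)&(Ct[...,0]>.018)&(Ct[...,0]<.08)
    q=Ct[m]; 
    if len(q)>20:
        f=np.polyfit(q[:,0],q[:,1],1); print('bar tool: y at x=0 %.4f slope %.4f'%(f[1],f[0]),'xmax',np.percentile(q[:,0],99.5),'z',np.median(q[:,2]), 'zslope',np.polyfit(q[:,0],q[:,2],1)[0])
    B=(hsv[...,1]>120)&(abs(hsv[...,0]-110)<12)&(Ct[...,2]>.05)&(Ct[...,2]<.2)&(abs(Ct[...,1])<.08)&(abs(Ct[...,0])<.1)
    q=Ct[B]; print('tray tool y',np.percentile(q[:,1],[1,99]),'xmax',np.percentile(q[:,0],99.5),'z rim',np.percentile(q[:,2],[2,50]))
meas(sys.argv[1])
E
python3 m.py w5; cat >/dev/null
```

```text
prong 1 n345 y 0.0302 slope 0.005 tip -0.0312 V x 0.0002 z 0.1677
prong -1 n318 y -0.0296 slope -0.002 tip -0.0316 V x -0.0003 z 0.1681
plate x 0.06645389186521408 slope -0.005588357170808335 ymid 0.0011789525663917465
bar tool: y at x=0 -0.0004 slope 0.0035 xmax 0.06341142562652526 z 0.028370308111094727 zslope 0.004429134645294784
tray tool y [-0.0445  0.044 ] xmax 0.06538783029134962 z rim [0.1167 0.1579]
```

```bash
python3 -m crank '[[-0.001,-0.001,0.0073,0.007,0.003,0.03,255],[0,0,0,0,0,0.045,255],[0,0,0,0,0,0.05,255],[0,0,0,0,0,0.04,255],[0,0,0,0,0,0.015,255]]'
python3 -c "
from h import *
go([0.6242,0.2885,.251],75.9)"
```

```text
clock: 14.35
tool_pos: [0.5214, 0.3082, 0.2525]
tool_rot: [0.79, 0.613, 0.002, 0.002]
ft_force: [-0.1, 0.3, -3.4]
finger_gap: 0.0132
clock 14.35 pos [0.5214 0.3082 0.2525] yawx 75.63876754632439 tilt 0.2519117407847387 F [-0.0506  0.3164 -3.3528] gap 0.013171987734781485
 turn [ 0.0014 -0.0002 -0.0015] rows 0.024420230882987743  shift(tool now) [0.008  0.1305 0.0024]  shift(after turn) [0.0074 0.1306 0.0019] rows 1.6741933512807134
```

Clear in front of the prongs. Correct y first, then enter slowly.

```bash
python3 -m crank '[[0.001,0,-0.0015,0.0075,0.01,0.001,255],[0,0,0,0,0.025,0,255],[0,0,0,0,0.03,0,255],[0,0,0,0,0.03,0,255],[0,0,0,0,0,0,255]]'
python3 -c "
from h import *
go([0.6242,0.2885,.251],75.9)"
```

```text
clock: 14.98
tool_pos: [0.6038, 0.2951, 0.2586]
tool_rot: [0.788, 0.615, 0.005, 0.002]
ft_force: [-1.4, -0.5, -4.0]
finger_gap: 0.0131
clock 14.97 pos [0.6038 0.2951 0.2586] yawx 75.91922449332272 tilt 0.5924024249861309 F [-1.3888 -0.4705 -3.9583] gap 0.013074211585575436
 turn [ 0.0028 -0.0018  0.0001] rows 0.04628777139463153  shift(tool now) [-0.0018  0.0267  0.0098]  shift(after turn) [-0.0018  0.0268  0.0096] rows 0.3646131621568609
```

```bash
python3 -m crank '[[0.0028,-0.0018,0,-0.0018,0,0.008,255],[0,0,0,0,0.012,0.001,255],[0,0,0,0,0.011,0,255],[0,0,0,0,0,0,255]]'
python3 - <<'E'
from h import *
go([0.6242,0.2885,.215],75.9)
T,s=tool(); p=shot('wrist','w6'); np.save('pics/w6T.npy',T)
E
python3 m.py w6
```

```text
clock: 15.48
tool_pos: [0.6227, 0.2895, 0.2527]
tool_rot: [0.788, 0.615, 0.001, 0.0]
ft_force: [-0.3, -0.1, -3.9]
finger_gap: 0.0132
clock 15.47 pos [0.6227 0.2895 0.2527] yawx 75.96475988469513 tilt 0.06789392007711059 F [-0.3061 -0.1014 -3.8767] gap 0.013162804685497959
 turn [ 0.0002 -0.0003  0.0004] rows 0.006050459339010312  shift(tool now) [-0.0007  0.0021  0.0472]  shift(after turn) [-0.0007  0.0021  0.0472] rows 0.6046726371632722
prong 1 n831 y 0.0303 slope 0.005 tip -0.0309 V x -0.0013 z 0.1674
prong -1 n256 y -0.0295 slope -0.053 tip -0.0252
plate x 0.0670922527759335 slope -0.0039865932270180095 ymid 0.003240940386009406
bar tool: y at x=0 -0.0005 slope 0.0038 xmax 0.06343086117323705 z 0.028400558163812914 zslope 0.003822229683523931
tray tool y [-0.0446  0.0439] xmax 0.06540100721580958 z rim [0.1166 0.1579]
```

View pics/w6.png

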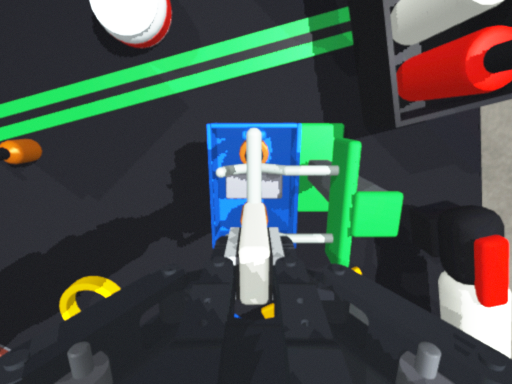

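The bar at column 255 sits over the prongs exactly as it did above the red hook in w4. Now lower it.

```bash
python3 -m crank '[[0,0,0,-0.0007,0.002,0.01,255],[0,0,0,0,0,0.015,255],[0,0,0,0,0,0.013,255],[0,0,0,0,0,0.006,255],[0,0,0,0,0,0,255]]'
python3 -c "
from h import *
go([0.6242,0.2885,.2076],75.9)"
```

```text
clock: 16.15
tool_pos: [0.6226, 0.2888, 0.2143]
tool_rot: [0.788, 0.616, -0.0, -0.0]
ft_force: [-0.2, -0.8, -3.9]
finger_gap: 0.0133
clock 16.15 pos [0.6226 0.2888 0.2143] yawx 76.01378843945713 tilt 0.06388489505237545 F [-0.207  -0.7837 -3.9384] gap 0.013298878676841716
 turn [-0.0004 -0.      0.0006] rows 0.010634573017303722  shift(tool now) [0.0001 0.0021 0.0084]  shift(after turn) [0.0001 0.0021 0.0084] rows 0.11038378822084037
```

```bash
python3 -m crank '[[0,0,0,0,0.0018,0.003,255],[0,0,0,0,0,0.003,255],[0,0,0,0,0,0.002,255],[0,0,0,0,0,0,255]]'
python3 -c "
from h import *
go([0.6242,0.2885,.2076],75.9)"
```

```text
clock: 16.65
tool_pos: [0.6245, 0.2886, 0.2083]
tool_rot: [0.788, 0.616, 0.0, -0.0]
ft_force: [0.1, 0.4, -4.6]
finger_gap: 0.0131
clock 16.65 pos [0.6245 0.2886 0.2083] yawx 76.01234283396123 tilt 0.045979221348598276 F [ 0.108   0.4094 -4.617 ] gap 0.013137332773253456
 turn [ 0.     -0.0003  0.0006] rows 0.010499237998173856  shift(tool now) [-0.0002 -0.0004  0.0008]  shift(after turn) [-0.0002 -0.0004  0.0008] rows 0.012080604579374512
```

Not yet bearing (Fz −4.6). Continue in millimetres.

```bash
python3 -m crank '[[0,0,0,0,0,0.0015,255],[0,0,0,0,0,0.0012,255],[0,0,0,0,0,0,255]]'
python3 -c "
from h import *
go([0.6242,0.2885,.2076],75.9)"
```

```text
clock: 17.02
tool_pos: [0.6247, 0.2887, 0.2078]
tool_rot: [0.788, 0.616, 0.001, 0.0]
ft_force: [-1.6, -0.6, -1.7]
finger_gap: 0.0133
clock 17.02 pos [0.6247 0.2887 0.2078] yawx 76.01639394472772 tilt 0.13251848697809598 F [-1.5574 -0.647  -1.664 ] gap 0.013347318763249044
 turn [ 0.0005 -0.0005  0.0006] rows 0.010870786495111676  shift(tool now) [-0.0004 -0.0005  0.0002]  shift(after turn) [-0.0004 -0.0005  0.0002] rows 0.008957035685735368
```

```bash
python3 -m crank '[[0,0,0,0,-0.0008,0.001,255],[0,0,0,0,0,0.0012,255],[0,0,0,0,0,0,255]]'
python3 - <<'E'
from h import *
go([0.6242,0.2885,.2076],75.9)
T,s=tool(); p=shot('wrist','w7'); np.save('pics/w7T.npy',T)
p=shot('scene','s7');f=cv2.resize(p['frame'][60:210,270:420],None,fx=4,fy=4); cv2.imwrite('pics/s7c.png',f[:,:,::-1])
E
python3 m.py w7
```

```text
clock: 17.4
tool_pos: [0.6246, 0.2888, 0.2076]
tool_rot: [0.788, 0.616, 0.002, 0.001]
ft_force: [-1.0, -0.3, -1.0]
finger_gap: 0.0133
clock 17.4 pos [0.6246 0.2888 0.2076] yawx 76.00947984471716 tilt 0.26132590656528304 F [-0.9761 -0.3262 -0.9657] gap 0.01327170141824978
 turn [ 0.0012 -0.0008  0.0006] rows 0.02068163322530435  shift(tool now) [-0.0004 -0.0004 -0.    ]  shift(after turn) [-0.0005 -0.0004 -0.    ] rows 0.007396031652673685
prong 1 n1904 y 0.0300 slope 0.003 tip -0.0316 V x -0.0006 z 0.1674
prong -1 n217 y -0.0293 slope -0.050 tip 0.0339
plate x 0.0667738367691604 slope -0.01568862663151874 ymid 0.01304615705350413
bar tool: y at x=0 -0.0000 slope -0.0032 xmax 0.0628694336837736 z 0.028721076829299017 zslope -0.03068765371634416
tray tool y [-0.0446  0.0438] xmax 0.06530490166449356 z rim [0.1168 0.1581]
```

View pics/s7c.png

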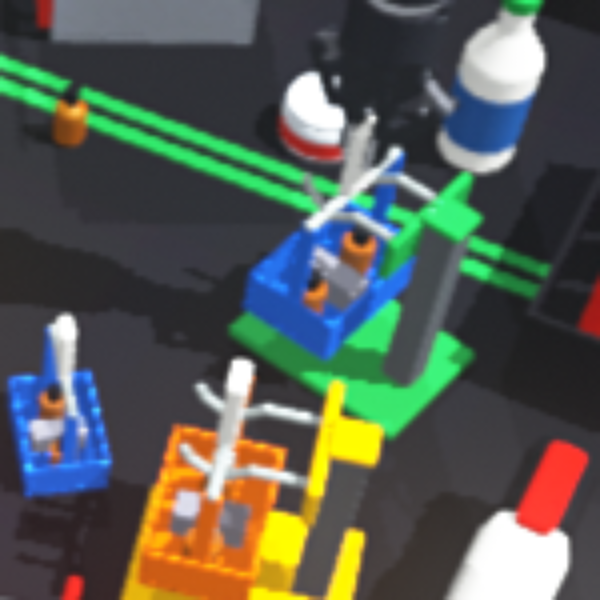

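View pics/w7.png

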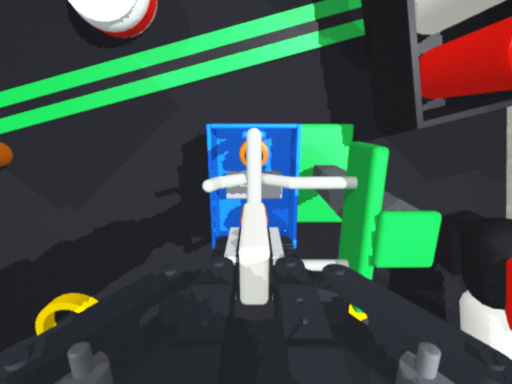

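The bar lies in both V's: the prong crosses it at (255,180), and the scene crop shows both prongs under the bar. Load has largely passed to the hook (Fz −1). A touch more, then release.

```bash
python3 -m crank '[[0.001,-0.0008,0,0,-0.0006,0.0012,255],[0,0,0,0,0,0.001,255],[0,0,0,0,0,0,255]]'
python3 -c "
from h import *
go([0.6242,0.2885,.2076],75.9)"
```

```text
clock: 17.88
tool_pos: [0.6247, 0.2889, 0.2076]
tool_rot: [0.788, 0.616, 0.001, 0.001]
ft_force: [-1.7, -1.3, 1.6]
finger_gap: 0.0131
clock 17.88 pos [0.6247 0.2889 0.2076] yawx 75.99925327019125 tilt 0.15841796838821348 F [-1.728  -1.2595  1.6467] gap 0.013085290444193112
 turn [ 0.0009 -0.0002  0.0006] rows 0.014441676625051981  shift(tool now) [-0.0006 -0.0005 -0.0001]  shift(after turn) [-0.0006 -0.0005 -0.0001] rows 0.009568208455622063
```

Fully supported now (Fz +1.6). Open gradually to limited width.

```bash
python3 -m crank '[[0,0,0,0,0,0,200],[0,0,0,0,0,0,195],[0,0,0,0,0,0,190],[0,0,0,0,0,0,180],[0,0,0,0,0,0,170]]' 20
python3 -m crank '[[0,0,0,0,0,0,140],[0,0,0,0,0,0,120],[0,0,0,0,0,0,110],[0,0,0,0,0,0,110],[0,0,0,0,0,0,110]]'
python3 - <<'E'
from h import *
go([0.6242,0.2885,.2076],75.9)
T,s=tool(); p=shot('wrist','w8'); np.save('pics/w8T.npy',T)
E
python3 m.py w8
```

```text
clock: 18.5
tool_pos: [0.6253, 0.2893, 0.2066]
tool_rot: [0.788, 0.616, 0.001, 0.001]
ft_force: [0.9, 0.9, -0.1]
finger_gap: 0.0283
clock: 19.12
tool_pos: [0.6254, 0.2893, 0.2067]
tool_rot: [0.788, 0.616, 0.001, 0.001]
ft_force: [0.1, -0.4, -0.4]
finger_gap: 0.0488
clock 19.12 pos [0.6254 0.2893 0.2067] yawx 76.00054748866192 tilt 0.1890684791914449 F [ 0.0528 -0.4338 -0.4294] gap 0.048756622542184
 turn [ 0.001  -0.0004  0.0006] rows 0.015988833340060283  shift(tool now) [-0.0013 -0.0012 -0.0012]  shift(after turn) [-0.0013 -0.0012 -0.0012] rows 0.02694826426476157
prong 1 n1898 y 0.0301 slope 0.001 tip -0.0313 V x -0.0007 z 0.1673
prong -1 n686 y -0.0293 slope -0.002 tip -0.0295 V x -0.0013 z 0.1663
plate x 0.06671075133692767 slope -0.01379320044239767 ymid 0.014181555058313379
bar tool: y at x=0 0.0003 slope -0.0224 xmax 0.062294186309148604 z 0.0279810826319402 zslope -0.02948165738741624
tray tool y [-0.0449  0.0434] xmax 0.06449203033512438 z rim [0.116  0.1569]
```

View pics/w8.png

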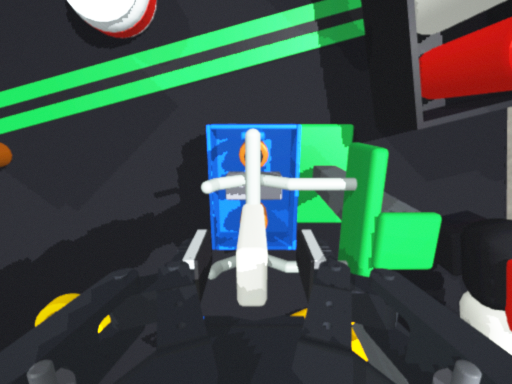

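The fingers at (195,250) and (313,248) stand clear of the tab (252,260), and the caddy hangs in both V's. Retract straight up.

```bash
python3 -m crank '[[0,0,0,0,0,-0.02,110],[0,0,0,0,0,-0.03,110],[0,0,0,0,0,-0.04,110],[0,0,0,0,0,-0.05,110],[0,0,0,0,0,-0.05,110]]'
python3 -m crank '[[0,0,0,-0.05,-0.05,0,110],[0,0,0,-0.05,-0.05,0,110],[0,0,0,-0.04,-0.05,0,110],[0,0,0,0,0,0,110],[0,0,0,0,0,0,110]]'
python3 - <<'E'
from h import *
go([0.6242,0.2885,.35],75.9)
T,s=tool(); p=shot('wrist','w9'); np.save('pics/w9T.npy',T)
p=shot('scene','s9');f=cv2.resize(p['frame'][60:260,230:420],None,fx=3,fy=3); cv2.imwrite('pics/s9c.png',f[:,:,::-1])
p=shot('top','t9');f=cv2.resize(p['frame'][95:215,100:320],None,fx=3.5,fy=3.5); cv2.imwrite('pics/t9c.png',f[:,:,::-1])
C=cloud(p)
hsv=cv2.cvtColor(p['frame'],cv2.COLOR_RGB2HSV).astype(int)
for n in ('w9','s9','t9'):
    if n=='w9': p,C=wc(n)
    else: p=pickle.load(open(f'pics/{n}.pkl','rb'));C=cloud(p)
    hsv=cv2.cvtColor(p['frame'],cv2.COLOR_RGB2HSV).astype(int)
    for nm,c in (('blue',(.624,.2885)),('orange',(.643,-.001))):
        m=(C[...,2]>.235)&(C[...,2]<.26)&(hsv[...,1]<80)&(hsv[...,2]>110)&(abs(C[...,0]-c[0])<.04)&(abs(C[...,1]-c[1])<.04)
        if m.sum()>5: stats(C[m],n+nm)
E
```

```text
clock: 19.8
tool_pos: [0.6232, 0.2886, 0.3594]
tool_rot: [0.788, 0.616, -0.002, -0.0]
ft_force: [0.7, 0.0, -0.1]
finger_gap: 0.048
clock: 20.42
tool_pos: [0.4867, 0.2108, 0.3625]
tool_rot: [0.788, 0.616, 0.006, 0.002]
ft_force: [-0.8, -0.9, -0.4]
finger_gap: 0.0485
clock 20.43 pos [0.4867 0.2108 0.3625] yawx 75.98574434386975 tilt 0.70324329587412 F [-0.8251 -0.8853 -0.4457] gap 0.04853314118145563
 turn [ 0.0034 -0.0018  0.0005] rows 0.0579842409368454  shift(tool now) [0.1358 0.143  0.0179]  shift(after turn) [0.1361 0.143  0.0156] rows 2.534852983783817
w9blue 650 mean [0.6219 0.2894 0.2433] zr [0.2355 0.2442 0.2459] sd [0.0041 0.0085] ang 76.1560132808722 rect [623.  289.6] [30.1 14.2] 74.9
s9blue 42 mean [0.6285 0.2859 0.2443] zr [0.2358 0.2452 0.2514] sd [0.0043 0.0092] ang 71.70981592986337 rect [628.8 288.4] [33.5 15.3] 77.5
s9orange 48 mean [ 0.6453 -0.0006  0.2451] zr [0.2376 0.2455 0.2513] sd [0.004  0.0093] ang 102.49568939640454 rect [644.6   1.9] [13.8 30.7] 12.8
t9blue 41 mean [0.6222 0.2851 0.2425] zr [0.2378 0.2421 0.2479] sd [0.0039 0.0089] ang 78.22894295911463 rect [622.6 285.9] [30.4 12.5] 77.3
t9orange 39 mean [ 0.6397 -0.001   0.2433] zr [0.2372 0.2432 0.2493] sd [0.0041 0.0082] ang 101.10260937139232 rect [640.9  -0.9] [14.1 27.6] 11.7
```

View pics/s9c.png

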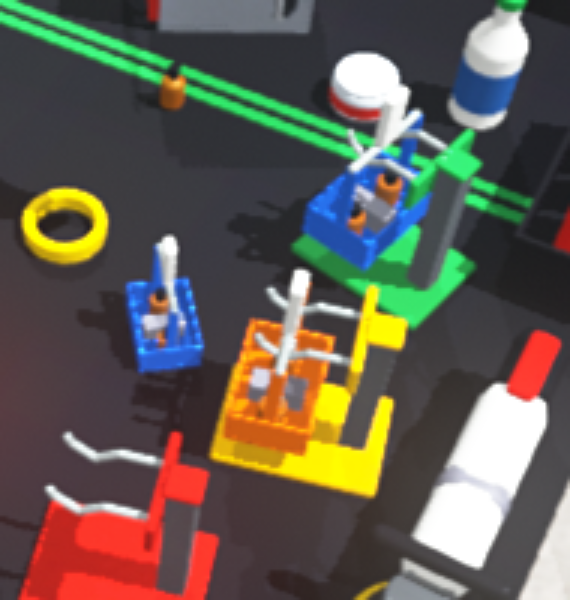

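View pics/t9c.png

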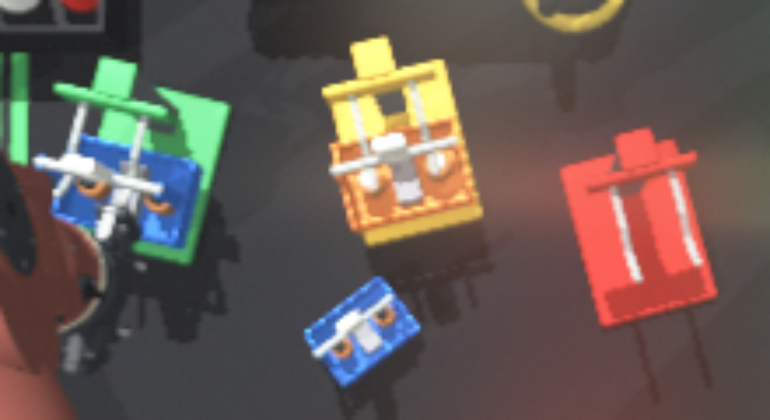

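The blue caddy hangs level on both green prongs (t9c 110,180). The red hook is empty, and the orange and small caddies have not moved. I let it settle briefly, then hand in.

```bash
python3 -m crank '[[0,0,0,0,0,0,110],[0,0,0,0,0,0,110],[0,0,0,0,0,0,110],[0,0,0,0,0,0,110],[0,0,0,0,0,0,110]]'
python3 - <<'E'
from h import *
T,s=tool(); p=shot('wrist','w10'); np.save('pics/w10T.npy',T); p,C=wc('w10')
hsv=cv2.cvtColor(p['frame'],cv2.COLOR_RGB2HSV).astype(int)
m=(C[...,2]>.235)&(C[...,2]<.26)&(hsv[...,1]<80)&(hsv[...,2]>110)&(abs(C[...,0]-.624)<.04)&(abs(C[...,1]-.2885)<.04)
stats(C[m],'blue'); print(s['qd'],s['clock']); print(job.finish_job())
E
```

```text
clock: 21.2
tool_pos: [0.4888, 0.2117, 0.3608]
tool_rot: [0.788, 0.616, 0.005, 0.002]
ft_force: [0.2, -0.1, -0.8]
finger_gap: 0.0484
blue 647 mean [0.622  0.2896 0.2434] zr [0.236  0.2443 0.2461] sd [0.0041 0.0086] ang 76.33737181747911 rect [623.2 289.6] [30.3 13.9] 74.8
[-0.      0.0018  0.0006  0.0033 -0.0013 -0.0005] 21.2
the job is handed in; nothing more can be done
None
```

The larger blue caddy now hangs on both prongs of the green hook, and I handed the job in at 21.2 s. I lifted it off the red hook, carried it level and lowered it until the hook bore its weight (wrist force went from about −4.5 N to +1.6 N). Then I opened the gripper and backed away.

**Blue caddy:** Its tab is within about 2 mm of the hook point by the wrist camera, with the top at the expected height of about 0.245 m. It moved by no more than 0.3 mm between two wrist pictures taken about 0.8 s apart.

**Orange caddy:** It is unmoved within camera accuracy, and the small blue look-alike still stands in its place.

**Disagreements:**
- The scene and top cameras put the blue tab up to about 5 mm from the wrist reading. They were similarly a few mm apart at the start.
- During the entry the tool rose about 7 mm above plan. I corrected that before lowering, and the wrist force gave no sign of contact.

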